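Load the last thread spool, cap the packing case and clamp it shut

TASK

Stand the full spool of thread from the bench upright in the empty place of the packing case, then put the lid on so that it sits fully down all round, and last swing the clamp over and press it down flat onto the lid. Set the spool and the lid down, do not drop them. Leave the spools already packed in their places, and leave the bare spool core and everything else on the bench where it is.

Things in the scene. Friction and masses are not known exactly. Their poses are not given: they have to be found in the camera images.
- case: open square plywood case fixed to the bench, 148 x 148 outside, walls and floor 8 thick, rim 50 above the bench. Holds four upright spools in a 2 x 2 square, centres 33 from the middle in x and y; one place is empty. A steel clamp bracket stands at the middle of its -x side, out to 108 from the middle. Origin: centre of the underside, on the bench; x away from the clamp, z up
- pad: thin round cardboard pad, 52 dia x 2, lying (fixed) on the case floor in the one empty place. Origin: centre of its underside, 8 above the bench
- spool: the full spool standing loose on the bench, to be loaded, about 120 g. A tube wound with dark blue thread: lower flange 52 dia x 3, winding 48 dia from 3 to 42, upper flange 52 dia from 42 to 45, cardboard tube 22 dia sticking up from 45 to 66, to grip. Origin: centre of the underside; z up along the tube
- lid: loose plywood cap lid, 164 x 164 x 52, 280 g, right way up. Skirt at its foot 12 deep, inside 156 x 156, goes outside the case with 4 play per side; walls above (inside 140) rest on the rim. Bar handle on top, in the middle: 50 (lid's x) x 16 (y) x 26 high, 52 to 78 above origin. Origin: centre of skirt's underside, 38 above the bench when seated. Fits any of the four ways round
- clamp (a joint): angle (rad) of the steel clamp arm about its pivot on the case: 0 = level over the lid with its rubber foot on the lid's top (90 above the bench), 1.57 = straight up, more = leaning outward, at most 2.1; it stays where it is left (friction about 0.2 N m)
- clamp_pivot (a point): the clamp's hinge axis (parallel to the case's y), 100 out from the case's middle on its -x side and 85 above the bench
- clamp_tip (a point): middle of the clamp arm's free end, on the face that is its top when down; 60 along the arm from the pivot and 20 off it. Arm 20 wide, 8 thick; its foot is 48 along from the pivot. x along the arm away from the pivot, z out of that face
- packed1: spool already in the case, like the one to load: a tube wound with dark blue thread: lower flange 52 dia x 3, winding 48 dia from 3 to 42, upper flange 52 dia from 42 to 45, cardboard tube 22 dia sticking up from 45 to 66, to grip. Origin: centre of the underside; z up along the tube
- packed2: as packed1, in another place
- packed3: as packed1, in another place
- bare_core: empty spool with no thread: flanges 52 dia at 0 to 3 and 42 to 45 on a bare tube 22 dia, 66 high, standing on the bench; stays there. Origin: centre of the underside
- tape_roll: roll of clear tape lying flat, 96 dia, 30 high; origin: centre of the underside
- marker: marker pen lying along its x, 135 long, 14 thick; origin: underside, 45 from its back end
- jar: small jar with a metal lid, 56 dia, 65 high; origin: centre of the underside
- scraper: flat spatula-like scraper lying beyond the lid; origin on its underside near its middle
Not all that is in view belongs to the job. Leave any green or yellow look-alike of the packed3 alone.

How it is judged (in metres and radians):
On the way, in this order (a step that is already met when the one before it is completed fails the run):
1. the full spool stands upright in the empty place of the case, let go (horizontal distance between spool and pad below 0.022 m and z of spool in the frame of case between 0.004 and 0.016 m and angle between spool's own z axis and vertical below 0.12 rad and contact force between the fingers and spool below 0.1 N), for 0.2 s.
2. the lid sits fully down on the case, let go, with the clamp still up (z of lid in the frame of case between 0.033 and 0.042 m and horizontal distance between lid and case below 0.009 m and angle between lid's own z axis and vertical below 0.04 rad and contact force between the fingers and lid below 0.1 N and value of joint clamp above 0.8 rad), for 0.2 s.
3. the clamp is down on the seated lid (z of lid in the frame of case between 0.033 and 0.042 m and horizontal distance between lid and case below 0.009 m and angle between lid's own z axis and vertical below 0.04 rad and value of joint clamp below 0.06 rad), for 0.2 s.
At the end, for the whole second after the job is handed in: All at rest: the full spool stands (tilt under 0.12 rad) on the pad in the case, within 22 mm of its middle; the three packed spools still stand in the case; the lid sits down on the rim (within 4 mm in height, 9 mm sideways, 0.04 rad of level); the clamp is within 0.06 rad of level, on the lid (all of step 3 and horizontal distance between spool and pad below 0.022 m and z of spool in the frame of case between 0.004 and 0.016 m and angle between each of spool, packed1, packed2, packed3's own z axis and vertical below 0.12 rad and horizontal distance between each of packed1, packed2, packed3 and case below 0.062 m and z of each of packed1, packed2, packed3 in the frame of case below 0.016 m and linear speed of each of spool, lid below 0.02 m/s); the robot touches nothing.
It fails at once if the bare core or another thing on the bench is moved more than 30 mm (distance of any of bare_core, tape_roll, marker, jar, scraper from where it was at the start of the episode above 0.03 m).
It fails at once if the spool is dropped (falls free faster than 0.6 m/s, a fall of about 18 mm) (linear speed of spool above 0.6 m/s and contact force between the fingers and spool below 0.01 N).
It fails at once if the lid is dropped (falls free faster than 0.6 m/s, a fall of about 18 mm) (linear speed of lid above 0.6 m/s and contact force between the fingers and lid below 0.01 N).
It also fails if it takes over 67 s, if anything falls off the work surface, if the arm or the gripper's body presses on something with over 40 N, if the wrist force passes 120 N, or if a joint passes its speed limit or range.

ROBOT

A 6-joint arm with a two-finger parallel gripper is mounted at the origin on the work surface. World frame = base frame: x ahead of the robot, y to its left, z up, the work surface at z = 0. Lengths are in mm, angles in rad, forces in N, time in s.
With the tool pointing down it reaches from about 350 to 850 mm from the base axis. Payload 8.1 kg.
Tool frame: the origin (TCP) lies at the very end of the fingers, on their centre line; the grasp point (between the pads) lies 19 mm behind it; z points along the fingers, y is the line along which they close (so a half turn about z gives the same grasp; the last joint's range is limited). The gripper opens to 85 mm and grips with 20 to 120 N. Pads are 22 mm wide; open, the fingers measure 114 mm over their backs; the gripper's body (76 mm by 85 mm) begins 54 mm behind the grasp point. The pads swing forward as they close: fully open they stand 13 mm farther back than shut.
Start: joints at [-1.363, 0.13, 1.488, -0, 1.523, -0.085], TCP at [173.201, -574.462, 210.192] pointing down, gripper open.
Joint ranges: [-2.96, 2.96], [-0.89, 2.26], [0.02, 2.5], [-1.34, 4.48], [0, 2.73], [-2.66, 2.66]. Speed limits (rad/s): [2.39, 2.39, 2.79, 3.14, 3.14, 3.14].

INTERFACE

Orientations are given as [roll, pitch, yaw] about the fixed x, y, z axes, in that order (R = Rz(yaw) Ry(pitch) Rx(roll)).
In Python, from workcell import manip gives the robot as it stands.
- The arm moves only by the shell command python3 -m creep 'ROWS' [FORCE]. ROWS is JSON, one flat list of numbers, 7 for each row, row after row: the finger opening in cm, from 0 to 8.54, then the shift along the tool's x, y, z in cm, then the turn, a rotation vector about the tool's x, y, z in rad. In form: [hand, x, y, z, rx, ry, rz, hand, x, y, z, rx, ry, rz, ...]. A call has 1 to 20 rows; each row shifts and turns the commanded pose from where the row before left it, along the tool's axes as they then stand; what a row does not reach is not made up. A row lasts 1/8 s, in which the tool goes at most 62.5 mm and 10.7 degrees, less where a joint would pass 70% of its speed; a pose out of reach is approached as far as the arm can. A call is refused whole if a number of a shift passes 6.25 or a number of a turn 0.188, either way. A call with a gripper value outside its range is refused whole. The fingers move at their own pace and stop on an object; FORCE is the grip in N (left out, the last holds). Time passes only in rows, so rows that do not move let the fingers close. It gives the time, the measured TCP pose, the force, the opening and the grip force at its end, in the units of the state.
- manip.get_state(): the state, without advancing time (a new reading comes with each control period).
- manip.camera(name): name is "scene" or "side" or "wrist"; returns a dict with "pixels" (480x640x3 uint8, red, green, blue), "depth" (480x640 float32, mm along the optical axis (not along the pixel's ray), 0 where there is no reading), "fovy" (degrees; the focal length in pixels is half the picture's height over the tangent of half this angle, whatever the lens; pixels are square), "cx", "cy" (the principal point, pixels), "cam_to_world" (4x4, takes a point from camera to world coordinates). Camera axes: x right, y down, z forward; pixel columns grow to the right and rows downward; lengths in mm; the calibration is good to about 2 mm. A picture is of the moment at which its call begins.
- manip.finish_job(): hands the job in; it is judged then, once.
The state is a dict: "clock": time; "joint_positions": joint angles; "qvel": joint speeds; "joint_torque": joint torques, N m; "eef_pos": TCP position; "tcp_rot": TCP orientation; "ft_force": force on the tool from outside, world axes, zero at the start; "torque": the same for the moment, N m; "opening": opening from 0.0 (shut) to 1.0 (fully open); "grip_force": force on a finger pad.
Only numpy, scipy, OpenCV 4.12 (cv2) and the standard library are available. Lean on these libraries where they do the work, as an engineer would, in place of code of your own. Each camera call takes 0.05 s, during which the arm holds its last target. There are 200 camera calls.

## Working session

There is one attempt and no reset: what is moved stays moved. The work goes in short steps, Python scripts to look and compute and a shell command to move; the robot and the scene stay as the last step left them, time stands still between calls to the robot, and variables do not carry over. Pictures are saved under pics/ and viewed, at most 10 in all, crops included, and the job is handed in when it is done.

```bash
mkdir -p pics; cat > h.py <<'E'
import numpy as np, cv2
from workcell import manip
def cam(n):
    c=manip.camera(n); f=240/np.tan(np.radians(c['fovy'])/2)
    d=c['depth']; v,u=np.mgrid[0:480,0:640]
    P=np.stack([(u-c['cx'])/f*d,(v-c['cy'])/f*d,d,np.ones_like(d)],-1)@np.array(c['cam_to_world']).T
    P[d==0]=np.nan
    return c,P[...,:3]
def save(n,c): cv2.imwrite('pics/'+n+'.png',c['pixels'][...,::-1])
E
python3 - <<'E'
from h import *
for n in ['scene','side','wrist']:
    c,P=cam(n); save(n+'0',c); np.save(n+'0.npy',P); print(n,c['fovy'],np.round(np.array(c['cam_to_world']),2).tolist())
a=[cv2.imread(f'pics/{n}0.png') for n in ['scene','side']]
print(manip.get_state())
E
ls
```

```text
scene 42.86743599008993 [[-0.78, 0.49, -0.4, 1028.0], [0.63, 0.6, -0.5, 566.51], [-0.01, -0.64, -0.77, 989.32], [0.0, 0.0, 0.0, 1.0]]
side 53.45511296631054 [[0.99, -0.08, 0.14, 438.08], [-0.17, -0.57, 0.8, -744.5], [0.02, -0.82, -0.58, 602.96], [0.0, 0.0, 0.0, 1.0]]
wrist 61.433019063620264 [[0.29, -0.92, -0.27, 239.42], [-0.96, -0.28, -0.08, -553.68], [-0.0, 0.28, -0.96, 373.21], [0.0, 0.0, 0.0, 1.0]]
{'clock': 0.15, 'joint_positions': array([-1.36342545e+00,  1.30997561e-01,  1.48908209e+00, -8.17974514e-06,
        1.52300699e+00, -8.53973262e-02]), 'qvel': array([-0.00041719, -0.00225431, -0.00322851,  0.00074794,  0.00105175,
       -0.00023632]), 'joint_torque': array([ 6.21396703e-04, -5.70066369e+01, -5.01156020e+01, -3.56694727e-04,
        9.59326891e-03, -1.30702591e-05]), 'eef_pos': array([ 173.0829476 , -573.99170938,  209.35045252]), 'tcp_rot': array([-3.14010342e+00, -1.19287251e-04,  2.92768513e-01]), 'ft_force': array([ 0.43935602, -1.0488323 , -0.20597469]), 'torque': array([ 0.01124605, -0.0174773 , -0.00417608]), 'grip_force': 0.0, 'opening': 0.9951370793604837}
h.py
pics
scene0.npy
side0.npy
wrist0.npy
```

View pics/scene0.png

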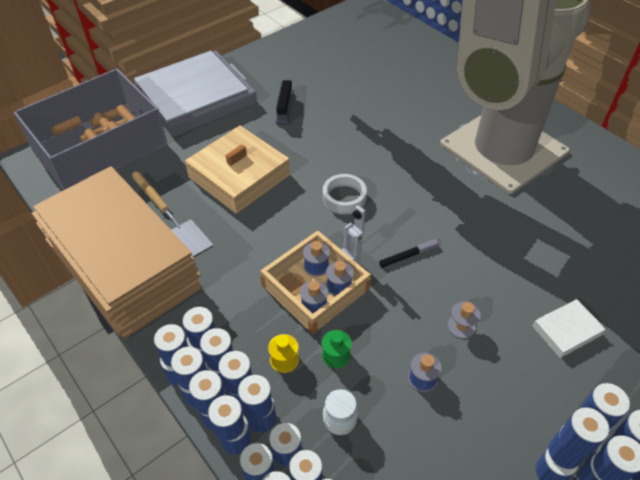

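View pics/side0.png

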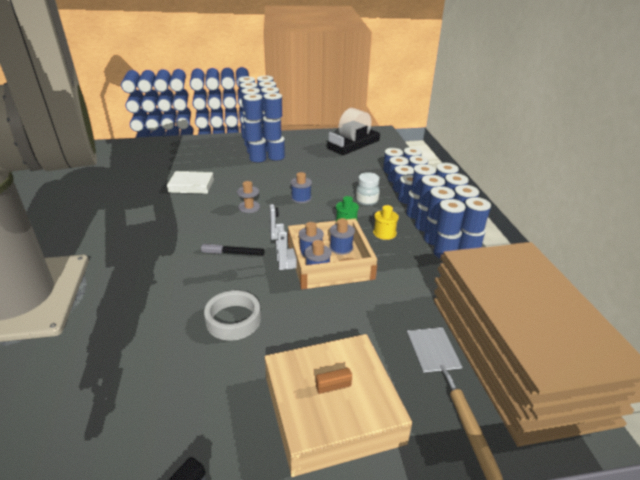

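Scene picture: the full spool (dark blue winding) is at (425,372). It could be confused with the bare core (463,320), the green (337,348) and yellow (284,352) look-alikes, or the packed spools (316,255), (340,272), (314,292). The case is at (315,280), with its empty place at about (288,277). The lid is at (238,167) and the clamp stands up at (354,235). I choose (425,372) and check it in a crop.

```bash
python3 - <<'E'
from h import *
a=cv2.imread('pics/scene0.png')
crop=np.hstack([cv2.resize(a[290:400,385:495],(400,400),interpolation=3),cv2.resize(a[220:330,260:370],(400,400),interpolation=3)])
cv2.imwrite('pics/crop.png',crop)
S=np.load('scene0.npy');D=np.load('side0.npy')
def fitc(pts):
    A=np.c_[pts[:,:2]*2,np.ones(len(pts))];s=np.linalg.lstsq(A,(pts[:,:2]**2).sum(1),rcond=None)[0]
    return s[:2],np.sqrt(s[2]+s[:2]@s[:2])
def top(P,u,v,w,z0,z1,nm):
    Q=P[v-w:v+w,u-w:u+w].reshape(-1,3);Q=Q[(Q[:,2]>z0)&(Q[:,2]<z1)]
    if len(Q)<4: print(nm,len(Q));return
    (c,_),r,_=cv2.minAreaRect(Q[:,:2].astype(np.float32)),0,0
    print(nm,len(Q),'rectc',np.round(cv2.minAreaRect(Q[:,:2].astype(np.float32)),1) if 0 else [np.round(x,1) for x in cv2.minAreaRect(Q[:,:2].astype(np.float32))],'med',np.round(np.median(Q,0),1))
top(S,425,365,22,60,72,'spool S');top(D,301,180,14,60,72,'spool D')
top(S,463,315,22,60,72,'core S');top(D,248,187,12,60,72,'core D')
for (u,v) in [(316,246),(340,267),(314,287)]: top(S,u,v,11,68,80,'packed')
for (u,v) in [(312,228),(342,227),(318,246)]: top(D,u,v,11,68,80,'packedD')
top(S,315,280,60,47,53,'rim S');top(D,335,250,50,47,53,'rim D')
top(S,238,167,60,46,57,'lid S');top(D,335,400,80,46,57,'lid D')
top(S,238,155,25,70,84,'bar S');top(D,335,378,30,70,84,'bar D')
top(S,354,235,30,95,190,'clamp S');top(D,280,230,25,95,190,'clamp D')
E
```

```text
Traceback (most recent call last):
ValueError: too many values to unpack (expected 2)
```

View pics/crop.png

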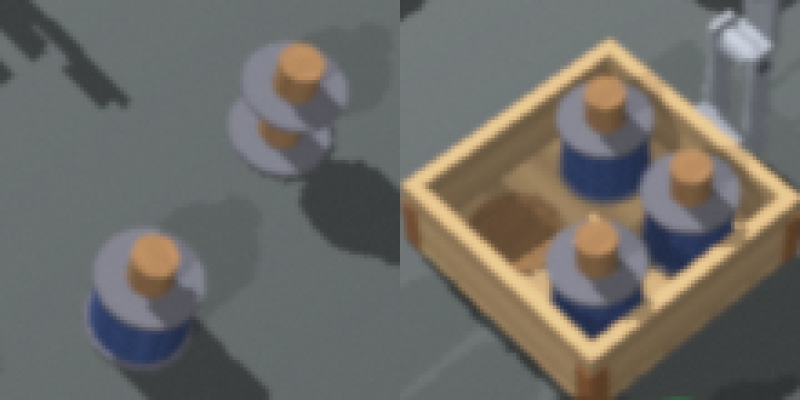

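The left one (crop (145,300)) has blue winding, so it is the full spool. The other at (290,110) is the bare core. The empty place is the dark disc at crop (510,230).

```bash
cat > m.py <<'E'
from h import *
S=np.load('scene0.npy');D=np.load('side0.npy')
def top(P,u,v,w,z0,z1,nm):
    Q=P[v-w:v+w,u-w:u+w].reshape(-1,3);Q=Q[(Q[:,2]>z0)&(Q[:,2]<z1)]
    if len(Q)<4: print(nm,len(Q));return
    print(nm,len(Q),[np.round(x,1) for x in cv2.minAreaRect(Q[:,:2].astype(np.float32))],'med',np.round(np.median(Q,0),1),'zmax',round(Q[:,2].max()))
top(S,425,365,22,60,72,'spool S');top(D,301,180,14,60,72,'spool D')
top(S,425,370,22,43,47,'spoolfl S');top(D,301,185,14,43,47,'spoolfl D')
top(S,463,315,22,60,72,'core S');top(D,248,187,12,60,72,'core D')
for (u,v) in [(316,246),(340,267),(314,287)]: top(S,u,v,11,70,80,'packed')
for (u,v) in [(312,228),(342,227),(318,246)]: top(D,u,v,11,70,80,'packedD')
top(S,315,280,60,48.5,52,'rim S');top(D,335,250,50,48.5,52,'rim D')
top(S,238,167,60,46,57,'lid S');top(D,335,400,80,46,57,'lid D')
top(S,238,155,25,70,84,'bar S');top(D,335,378,30,70,84,'bar D')
top(S,354,235,30,95,190,'clamp S');top(D,280,230,25,95,190,'clamp D')
top(S,345,190,40,26,34,'tape');top(S,410,255,40,8,20,'marker');top(S,340,405,25,60,70,'jar');top(S,284,340,20,60,72,'yel');top(S,337,340,20,60,72,'grn')
E
python3 m.py
```

```text
spool S 147 [array([575.6, 297.7]), array([24. , 20.9]), np.float64(42.1)] med [576.3 298.1  66.3] zmax 71
spool D 45 [array([572.2, 296.1]), array([19.9, 24.2]), np.float64(21.1)] med [572.  294.3  63.6] zmax 66
spoolfl S 316 [array([575.2, 298.3]), array([52.3, 49.2]), np.float64(44.1)] med [580.2 303.6  45.5] zmax 47
spoolfl D 76 [array([572.3, 296.7]), array([48.9, 49.8]), np.float64(24.5)] med [570.7 289.   43.9] zmax 47
core S 124 [array([443.5, 269.6]), array([23.4, 20.9]), np.float64(79.2)] med [444.4 269.8  66.6] zmax 72
core D 48 [array([440.3, 265.7]), array([21.7, 20.5]), np.float64(65.0)] med [441.2 265.4  64.1] zmax 68
packed 102 [array([567.9,  -5.7]), array([23.7, 22.5]), np.float64(73.7)] med [569.1  -5.9  74.5] zmax 78
packed 107 [array([564.2,  59.2]), array([24.7, 20.6]), np.float64(49.6)] med [564.5  59.2  74.5] zmax 79
packed 111 [array([629.6,  62.2]), array([22.4, 20.7]), np.float64(36.5)] med [630.2  62.8  74.6] zmax 80
packedD 59 [array([561.8,  57.6]), array([20.6, 23.7]), np.float64(8.6)] med [561.8  55.   72.5] zmax 75
packedD 59 [array([628.1,  60.4]), a
[... 874 characters left out ...]
ay([30.4, 35.8]), np.float64(5.0)] med [487.7  25.2 125.6] zmax 150
clamp D 189 [array([490.2,  17.8]), array([26.2, 33.6]), np.float64(5.3)] med [482.8  11.9 126.9] zmax 145
tape 471 [array([ 398.7, -116.3]), array([97.7, 94. ]), np.float64(26.2)] med [ 400.3 -115.7   30.3] zmax 34
marker 435 [array([410. ,  86.8]), array([135.8,  88.6]), np.float64(18.8)] med [403.3  88.4  14.1] zmax 19
jar 741 [array([737.6, 263.4]), array([49.8, 48.2]), np.float64(49.4)] med [738.5 264.7  65.7] zmax 70
yel 137 [array([741.4, 114.8]), array([22.1, 20.8]), np.float64(52.8)] med [741.8 116.3  66.4] zmax 70
grn 135 [array([664.1, 167.8]), array([23.3, 21.2]), np.float64(22.6)] med [664.6 168.2  66.7] zmax 71
```

Measured: spool (574,297), case middle (598,27) yaw about 0.05, empty place (633,-5), lid (537,-325) yaw 0.125. The heights match 66, 74, 50 and 52, and the sizes match too. Moving above the spool.

```bash
cat > d.py <<'E'
# usage: d.py x y z yaw -> needed tool shift in cm (axes after turn) and turn about tool z
import sys
from h import *
from scipy.spatial.transform import Rotation as R
s=manip.get_state();t=np.array([float(a) for a in sys.argv[1:4]]);yaw=float(sys.argv[4])
C=R.from_euler('xyz',s['tcp_rot']);T=R.from_euler('xyz',[np.pi,0,yaw])
print('t',round(s['clock'],2),'tcp',np.round(s['eef_pos'],1),np.round(s['tcp_rot'],3),'F',np.round(s['ft_force'],1),'op',round(s['opening'],3),'grip',round(s['grip_force'],1))
print('shift cm (final axes)',np.round(T.inv().apply(t-s['eef_pos'])/10,2),'turn',np.round((C.inv()*T).as_rotvec(),3))
E
python3 -m creep '[4.5,0,0,0,0,0,0.12, 4.5,0,0,0,0,0,0.12, 4.5,2.77,-5.3,0,0,0,0, 4.5,2.77,-5.3,0,0,0,0, 4.5,2.77,-5.3,0,0,0,0, 4.5,2.77,-5.3,0,0,0,0, 4.5,2.77,-5.3,0,0,0,0, 4.5,2.77,-5.3,0,0,0,0, 4.5,2.77,-5.3,0,0,0,0, 4.5,2.77,-5.3,0,0,0,0, 4.5,2.77,-5.3,0,0,0,0, 4.5,2.77,-5.3,0,0,0,0, 4.5,2.77,-5.3,0,0,0,0, 4.5,2.77,-5.3,0,0,0,0, 4.5,2.77,-5.3,0,0,0,0, 4.5,2.77,-5.3,0,0,0,0, 4.5,2.77,-5.3,0,0,0,0, 4.5,2.77,-5.3,0,0,0,0, 4.5,0,0,0,0,0,0, 4.5,0,0,0,0,0,0]' 40; python3 d.py 574 297 120 0.05
```

```text
clock: 2.65
eef_pos: [570.6, 295.6, 209.3]
tcp_rot: [3.141, 0.002, 0.053]
ft_force: [-0.2, 0.4, -0.4]
opening: 0.526
grip_force: 0.0
t 2.65 tcp [570.6 295.6 209.3] [3.141e+00 2.000e-03 5.300e-02] F [-0.2  0.4 -0.4] op 0.526 grip 0.0
shift cm (final axes) [ 0.35 -0.13  8.93] turn [0.001 0.002 0.003]
```

```bash
python3 - <<'E'
from h import *
c,P=cam('wrist');save('wrist1',c);np.save('w1.npy',P)
m=(np.abs(P[...,0]-574)<45)&(np.abs(P[...,1]-297)<45)
for z0,z1 in [(42,48),(61,70)]:
    Q=P[m&(P[...,2]>z0)&(P[...,2]<z1)]
    print(len(Q), cv2.minEnclosingCircle(Q[:,:2].astype(np.float32)) if len(Q) else '', np.round(np.median(Q,0),1))
E
```

```text
2346 ((574.3076171875, 298.17034912109375), 26.091541290283203) [577.7 298.2  45.3]
645 ((574.2926635742188, 298.25152587890625), 11.203629493713379) [575.  298.   66.3]
```

View pics/wrist1.png

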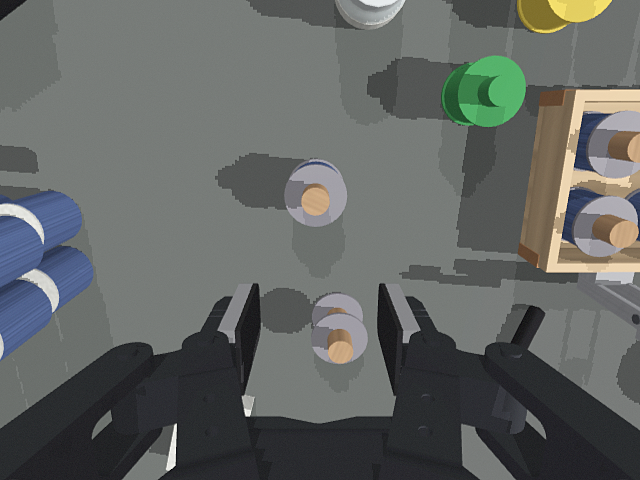

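The wrist view shows the full spool at (315,195) with clean circle fits (r 26.1 and 11.2). Its centre is (574.3,298.2). Descending to grip.

```bash
python3 -m creep '[4.5,0.38,-0.24,4,0,0,0, 4.5,0,0,5,0,0,0, 4.5,0,0,4,0,0,0, 4.5,0,0,2.2,0,0,0, 4.5,0,0,1,0,0,0, 4.5,0,0,0,0,0,0, 4.5,0,0,0,0,0,0, 0,0,0,0,0,0,0, 0,0,0,0,0,0,0, 0,0,0,0,0,0,0, 0,0,0,0,0,0,0]' 40; python3 d.py 574.3 298.2 47 0.05
```

```text
clock: 4.08
eef_pos: [574.7, 298.4, 48.2]
tcp_rot: [3.142, 0.0, 0.053]
ft_force: [-0.9, -0.3, -0.5]
opening: 0.002
grip_force: 0.0
t 4.08 tcp [574.7 298.4  48.2] [3.142 0.    0.053] F [-0.9 -0.3 -0.5] op 0.002 grip 0.0
shift cm (final axes) [-0.04  0.01  0.12] turn [0.    0.    0.003]
```

```bash
python3 - <<'E'
from h import *
c,P=cam('wrist');save('wrist2',c)
c2,P2=cam('side')
cv2.imwrite('pics/v2.png',np.hstack([cv2.resize(c['pixels'],(400,300)),cv2.resize(c2['pixels'][100:250,220:420],(400,300))])[...,::-1])
E
```

```text
(no output)
```

View pics/v2.png

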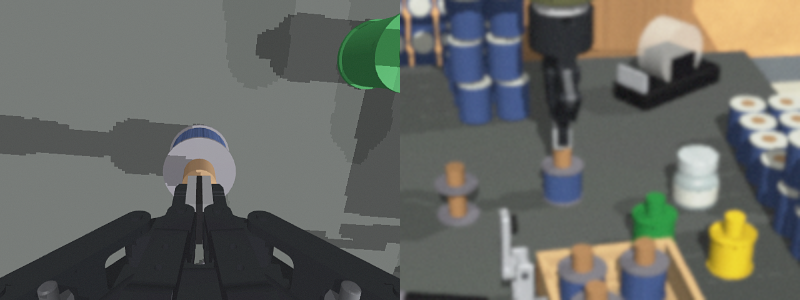

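The fingers have shut without the tube between them: the wrist half shows the tips at (200,185), just by the tube. I'll measure where the tips really are.

```bash
python3 - <<'E'
from h import *
for n in ['side','scene','wrist']:
    c,P=cam(n)
    m=(np.abs(P[...,0]-574)<60)&(np.abs(P[...,1]-298)<40)&(P[...,2]>40)&(P[...,2]<150)
    for z in range(40,140,8):
        k=m&(P[...,2]>=z)&(P[...,2]<z+8); Q=P[k]
        if len(Q): print(n,z,len(Q),'x',np.round(np.percentile(Q[:,0],[3,97])),'y',np.round(np.percentile(Q[:,1],[3,97])),'rgb',np.median(c['pixels'][k],0))
E
```

```text
side 40 140 x [550. 595.] y [271. 315.] rgb [127. 123. 126.]
side 48 28 x [562. 582.] y [284. 297.] rgb [173. 132.  95.]
side 56 30 x [563. 582.] y [283. 299.] rgb [174.5 132.   92.5]
side 64 26 x [562. 582.] y [285. 294.] rgb [149.  137.  113.5]
side 72 23 x [561. 582.] y [281. 302.] rgb [108. 112. 112.]
side 80 29 x [561. 582.] y [281. 303.] rgb [77. 79. 80.]
side 88 31 x [561. 582.] y [281. 301.] rgb [69. 71. 72.]
side 96 27 x [561. 582.] y [281. 301.] rgb [63. 65. 65.]
side 104 7 x [560. 578.] y [281. 288.] rgb [56. 59. 57.]
side 112 36 x [559. 583.] y [264. 324.] rgb [41.5 43.  45.5]
side 120 21 x [561. 585.] y [259. 288.] rgb [32. 33. 36.]
side 128 16 x [555. 564.] y [266. 301.] rgb [39.5 42.  45. ]
side 136 18 x [555. 564.] y [277. 303.] rgb [40.  42.5 44.5]
scene 40 408 x [554. 599.] y [274. 321.] rgb [122.  121.5 131. ]
scene 48 68 x [561. 600.] y [277. 322.] rgb [112.5  98.   93.5]
scene 56 36 x [574. 586.] y [290. 309.] rgb [112.  85.  59.]
scene 64 38 x [574. 586.] y [293. 309.] rgb [113.5  91.5  71. ]
scene 72 20 x [574. 586.] y [290. 309.] rgb [100.5  96.5  97.5]
scene 
[... 579 characters left out ...]
308.] rgb [134. 108.  82.]
wrist 56 350 x [578. 586.] y [289. 308.] rgb [135. 107.  82.]
wrist 64 551 x [576. 585.] y [289. 308.] rgb [155. 125.  95.]
wrist 72 416 x [580. 585.] y [287. 310.] rgb [88.5 90.  93. ]
wrist 80 761 x [580. 585.] y [286. 311.] rgb [46. 49. 51.]
wrist 88 903 x [580. 585.] y [286. 312.] rgb [45. 47. 49.]
wrist 96 782 x [580. 585.] y [286. 311.] rgb [121.5 122.5 125.5]
wrist 104 1432 x [564. 586.] y [287. 312.] rgb [44. 44. 47.]
wrist 112 3695 x [566. 588.] y [271. 328.] rgb [40. 43. 45.]
wrist 120 9093 x [564. 588.] y [263. 334.] rgb [41. 43. 46.]
wrist 128 5871 x [564. 590.] y [260. 336.] rgb [40. 42. 45.]
wrist 136 9903 x [568. 591.] y [260. 336.] rgb [40. 42. 45.]
```

All three cameras place the finger ends at z≈68, about 20 above the reported TCP of 48. So the real tips sit about 20 mm behind the reported point, and I will plan tip heights as eef_z + 20. I'll open and go lower.

```bash
python3 -m creep '[3.8,0,0,0,0,0,0, 3.8,0,0,0,0,0,0, 3.8,0,0,0,0,0,0, 3.8,0,0,0.8,0,0,0, 3.8,0,0,0.7,0,0,0, 3.8,0,0,0,0,0,0]' 40; python3 - <<'E'
from h import *
c,P=cam('side'); k=(np.abs(P[...,0]-574)<14)&(np.abs(P[...,1]-298)<50)&(P[...,2]>40)&(P[...,2]<100)
px=c['pixels'].astype(int); g=k&(abs(px[...,0]-px[...,2])<15)&(P[...,2]>47)
for y0 in (255,265,275,285,295,305,315,325):
    q=P[g&(P[...,1]>=y0)&(P[...,1]<y0+10)]; print(y0,len(q),np.round(q[:,2].min(),1) if len(q) else '')
E
python3 d.py 574.3 298.2 29 0.05
```

```text
clock: 5.08
eef_pos: [573.7, 297.9, 31.7]
tcp_rot: [3.141, 0.002, 0.053]
ft_force: [0.1, 0.8, -0.7]
opening: 0.444
grip_force: 0.0
255 33 61.1
265 94 52.9
275 3 61.5
285 3 49.2
295 2 50.1
305 14 57.6
315 22 53.1
325 0 
t 5.12 tcp [574.1 298.1  32.3] [3.141e+00 1.000e-03 5.300e-02] F [0.9 1.2 0. ] op 0.443 grip 0.0
shift cm (final axes) [ 0.02 -0.01  0.33] turn [0.    0.001 0.003]
```

```bash
python3 -m creep '[3.8,0,0,0.2,0,0,0, 0,0,0,0,0,0,0, 0,0,0,0,0,0,0, 0,0,0,0,0,0,0, 0,0,0,0,0,0,0]' 40
```

```text
clock: 5.75
eef_pos: [574.9, 298.4, 31.4]
tcp_rot: [-3.141, -0.0, 0.053]
ft_force: [1.3, 0.1, 1.1]
opening: 0.237
grip_force: 39.3
```

```bash
python3 -m creep '[0,0,0,-1,0,0,0, 0,0,0,-3,0,0,0, 0,0,0,-4,0,0,0, 0,0,0,-3,0,0,0, 0,0.2,1.5,0,0,0,0, 0,0.5,3.5,0,0,0,0, 0,0.7,5,0,0,0,0, 0,0.7,5,0,0,0,0, 0,0.7,5,0,0,0,0, 0,0.7,5,0,0,0,0, 0,0.5,3.5,0,0,0,0, 0,0.3,2,0,0,0,0, 0,0,0,0,0,0,0, 0,0,0,0,0,0,0]' 40
python3 - <<'E'
from h import *
c,P=cam('wrist');save('wrist3',c)
def fit(cx,cy,z0,z1,r=16):
    m=(np.hypot(P[...,0]-cx,P[...,1]-cy)<r)&(P[...,2]>z0)&(P[...,2]<z1);Q=P[m]
    if len(Q)>5: print((cx,cy),len(Q),[np.round(v,1) for v in cv2.minEnclosingCircle(Q[:,:2].astype(np.float32))],round(np.median(Q[:,2]),1))
for a in [(567,-8),(563,58),(629,61)]: fit(*a,72,79)
m=(P[...,2]>48)&(P[...,2]<52)&(np.abs(P[...,0]-598)<85)&(np.abs(P[...,1]-27)<85)
print([np.round(v,1) for v in cv2.minAreaRect(P[m][:,:2].astype(np.float32))])
c,P=cam('scene');save('scene3',c)
m=(P[...,2]>48.5)&(P[...,2]<52)&(np.abs(P[...,0]-598)<82)&(np.abs(P[...,1]-27)<82)
print([np.round(v,1) for v in cv2.minAreaRect(P[m][:,:2].astype(np.float32))])
# held spool
m=(np.hypot(P[...,0]-633,P[...,1]+5)<40)&(P[...,2]>153)&(P[...,2]<157); Q=P[m]; print('held flange',len(Q),[np.round(v,1) for v in cv2.minEnclosingCircle(Q[:,:2].astype(np.float32))] if len(Q) else '')
E
python3 d.py 632.7 -4.7 42 0.05
```

```text
clock: 7.5
eef_pos: [633.3, -3.0, 140.6]
tcp_rot: [-3.141, 0.001, 0.053]
ft_force: [0.3, 1.0, -1.7]
opening: 0.233
grip_force: 39.3
(563, 58) 788 [array([563.1,  58.5]), np.float64(11.6)] 74.2
(629, 61) 1056 [array([628.8,  62.5]), np.float64(11.5)] 74.2
[array([597.5,  27.8]), array([149. , 148.7]), np.float64(3.1)]
[array([598.4,  28.1]), array([150. , 151.5]), np.float64(3.0)]
held flange 227 [array([634.5,  -2.7]), np.float64(26.3)]
t 7.6 tcp [633.5  -2.6 141. ] [-3.141  0.     0.054] F [ 0.5  0.  -1.8] op 0.239 grip 39.3
shift cm (final axes) [-0.09  0.21  9.9 ] turn [-0.     0.     0.004]
```

View pics/wrist3.png

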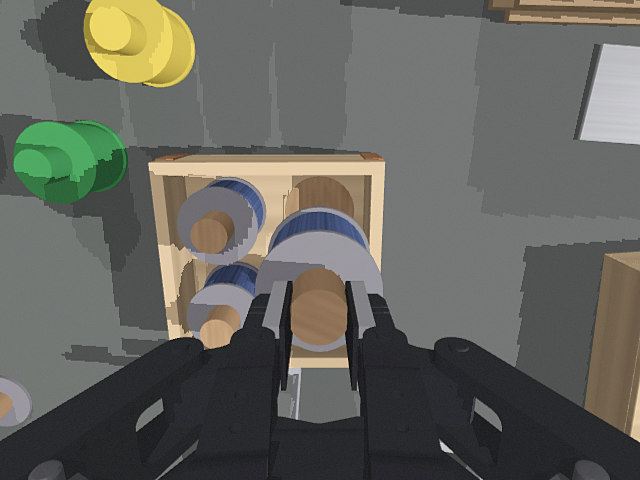

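Wrist view: the spool hangs upright at (318,290) with the pad ahead at (320,190). Case middle is (597.7,27.8), yaw 0.053, so the place is (632.4,-3.4), within 1 mm of the held spool. Lowering.

```bash
python3 -m creep '[0,-0.1,0.07,2,0,0,0, 0,0,0,3,0,0,0, 0,0,0,2.5,0,0,0, 0,0,0,1.2,0,0,0, 0,0,0,0.5,0,0,0, 0,0,0,0.3,0,0,0, 0,0,0,0.2,0,0,0, 0,0,0,0,0,0,0]' 40
python3 d.py 632.4 -3.4 41.4 0.053
```

```text
clock: 8.6
eef_pos: [633.2, -4.8, 44.8]
tcp_rot: [3.141, -0.001, 0.053]
ft_force: [0.2, 0.7, -1.0]
opening: 0.237
grip_force: 39.3
t 8.6 tcp [633.2  -4.8  44.8] [ 3.141e+00 -1.000e-03  5.300e-02] F [ 0.2  0.7 -1. ] op 0.237 grip 39.3
shift cm (final axes) [-0.08 -0.14  0.34] turn [ 0.    -0.001 -0.   ]
```

```bash
python3 -m creep '[0,-0.05,-0.1,0.15,0,0,0, 0,0,0,0.1,0,0,0, 0,0,0,0.1,0,0,0, 0,0,0,0,0,0,0]' 40; python3 -m creep '[0,0,0,0.1,0,0,0, 0,0,0,0,0,0,0]' 40
```

```text
clock: 9.1
eef_pos: [632.5, -3.7, 41.4]
tcp_rot: [3.142, -0.001, 0.053]
ft_force: [-2.4, 1.1, 5.5]
opening: 0.238
grip_force: 39.8
clock: 9.35
eef_pos: [633.0, -3.7, 41.5]
tcp_rot: [3.141, -0.002, 0.053]
ft_force: [-5.3, 0.8, 11.9]
opening: 0.23
grip_force: 40.5
```

```bash
python3 -m creep '[3.6,0,0,-0.1,0,0,0, 3.6,0,0,0,0,0,0, 3.6,0,0,0,0,0,0, 3.6,0,0,0,0,0,0, 3.6,0,0,-2,0,0,0, 3.6,0,0,-5,0,0,0, 3.6,0,0,-5,0,0,0, 3.6,0,0,-4,0,0,0, 5,-1.9,5.2,0,0,0,0, 5,-1.9,5.2,0,0,0,0, 5,-1.9,5.2,0,0,0,0, 5,-1.9,5.2,0,0,0,0, 5,-1.9,5.2,0,0,0,0, 5,-1.9,5.2,0,0,0,0, 5,0,0,0,0,0,-0.072, 5,0,0,0,0,0,0]' 60
python3 - <<'E'
from h import *
c,P=cam('wrist')
for z0,z1,h in [(49,55,100),(75,81,40)]:
    m=(P[...,2]>z0)&(P[...,2]<z1)&(np.abs(P[...,0]-537)<h)&(np.abs(P[...,1]+325)<h);Q=P[m]
    print(len(Q),[np.round(v,1) for v in cv2.minAreaRect(Q[:,:2].astype(np.float32))],np.round(np.median(Q[:,2]),1))
c,P=cam('scene');save('scene4',c)
for z0,z1,nm,r in [(72,79,'tube',16),(53,57,'flange',30)]:
    m=(np.hypot(P[...,0]-632.4,P[...,1]+3.4)<r)&(P[...,2]>z0)&(P[...,2]<z1);Q=P[m]
    print(nm,len(Q),[np.round(v,1) for v in cv2.minEnclosingCircle(Q[:,:2].astype(np.float32))],np.round(np.median(Q[:,2]),1))
m=(np.abs(P[...,0]-490)<30)&(np.abs(P[...,1]-22)<14)&(P[...,2]>130)
print('clamp top',np.round(P[m].min(0),1),np.round(P[m].max(0),1))
E
python3 d.py 537 -325 56 0.124
```

```text
clock: 11.35
eef_pos: [534.8, -322.1, 202.2]
tcp_rot: [3.141, -0.001, 0.123]
ft_force: [0.2, 0.3, 0.7]
opening: 0.589
grip_force: 0.0
39857 [array([ 536.5, -324. ]), array([164.5, 164.6]), np.float64(7.3)] 52.3
1377 [array([ 537. , -323.6]), array([49.3, 15.3]), np.float64(7.6)] 78.0
tube 100 [array([633.3,  -2.8]), np.float64(12.7)] 76.3
flange 241 [array([633.5,  -4.3]), np.float64(27.2)] 55.4
clamp top [479.2  10.6 130.1] [497.2  33.6 150. ]
t 11.45 tcp [ 535.2 -321.   201.7] [ 3.141e+00 -1.000e-03  1.240e-01] F [0.8 0.5 0.4] op 0.59 grip 0.0
shift cm (final axes) [ 0.12  0.42 14.57] turn [ 0.001 -0.001 -0.   ]
```

```bash
python3 -m creep '[3.6,0.11,0.3,3,0,0,-0.005, 3.6,0,0,5,0,0,0, 3.6,0,0,4.5,0,0,0, 3.6,0,0,2,0,0,0, 3.6,0,0,1,0,0,0, 3.6,0,0,0.5,0,0,0, 3.6,0,0,0.3,0,0,0, 3.6,0,0,0,0,0,0]' 60; python3 d.py 536.7 -323.8 37 0.129
```

```text
clock: 12.45
eef_pos: [536.9, -324.6, 38.7]
tcp_rot: [3.141, -0.001, 0.13]
ft_force: [-0.0, 0.8, -0.2]
opening: 0.421
grip_force: 0.0
t 12.45 tcp [ 536.9 -324.6   38.7] [ 3.141e+00 -1.000e-03  1.300e-01] F [-0.   0.8 -0.2] op 0.421 grip 0.0
shift cm (final axes) [-0.01 -0.08  0.17] turn [ 0.001 -0.001  0.001]
```

```bash
python3 -m creep '[0,0,-0.05,0.1,0,0,0, 0,0,0,0,0,0,0, 0,0,0,0,0,0,0, 0,0,0,0,0,0,0, 0,0,0,-0.5,0,0,0, 0,0,0,-0.5,0,0,0, 0,0,0,0,0,0,0]' 80; python3 d.py 597.7 27.8 160 0.053
```

```text
clock: 13.32
eef_pos: [536.4, -323.8, 47.0]
tcp_rot: [3.141, -0.0, 0.13]
ft_force: [-0.4, -0.2, -3.3]
opening: 0.168
grip_force: 80.4
t 13.32 tcp [ 536.4 -323.8   47. ] [ 3.141 -0.     0.13 ] F [-0.4 -0.2 -3.3] op 0.168 grip 80.4
shift cm (final axes) [  7.99 -34.78 -11.3 ] turn [ 0.    -0.     0.077]
```

```bash
python3 -m creep '[0,0,0,-2,0,0,0, 0,0,0,-4,0,0,0, 0,0,0,-4,0,0,0, 0,0,0,-1.5,0,0,0.077, 0,3,0,0,0,0,0, 0,3,-2,0,0,0,0, 0,2,-4,0,0,0,0, 0,0,-5,0,0,0,0, 0,0,-5,0,0,0,0, 0,0,-5,0,0,0,0, 0,0,-5,0,0,0,0, 0,0,-4,0,0,0,0, 0,0,-3,0,0,0,0, 0,0,-1.8,0,0,0,0, 0,0,0,0,0,0,0, 0,0,0,0,0,0,0]' 80
python3 - <<'E'
from h import *
for n in ['scene','side']:
    c,P=cam(n);save('lid_'+n,c)
    m=(np.abs(P[...,2]-177)<5)&(np.abs(P[...,0]-598)<100)&(np.abs(P[...,1]-28)<100);Q=P[m]
    A=np.c_[Q[:,:2]-[598,28],np.ones(len(Q))];s=np.linalg.lstsq(A,Q[:,2],rcond=None)[0]
    print(n,len(Q),[np.round(v,1) for v in cv2.minAreaRect(Q[:,:2].astype(np.float32))],'slopes,z',np.round(s,3))
E
python3 d.py 597.7 27.8 160 0.053
```

```text
clock: 15.32
eef_pos: [597.9, 27.0, 162.0]
tcp_rot: [3.141, -0.0, 0.052]
ft_force: [-0.3, -0.3, -3.6]
opening: 0.167
grip_force: 80.4
scene 5424 [array([599.1,  27.4]), array([166.8, 169.5]), np.float64(3.2)] slopes,z [-2.00000e-03 -1.00000e-03  1.77083e+02]
side 3396 [array([596.7,  24.9]), array([164.5, 168.6]), np.float64(2.8)] slopes,z [-2.00000e-03  1.00000e-03  1.74685e+02]
t 15.43 tcp [597.9  26.8 161.7] [3.141 0.    0.051] F [-0.1 -0.4 -3.6] op 0.169 grip 80.4
shift cm (final axes) [-0.01 -0.1   0.17] turn [ 0.     0.    -0.002]
```

```bash
python3 -m creep '[0,-0.05,-0.08,1,0,0,0, 0,0,0,2,0,0,0, 0,0,0,2,0,0,0, 0,0,0,1,0,0,0, 0,0,0,0.6,0,0,0, 0,0,0,0.4,0,0,0, 0,0,0,0.4,0,0,0, 0,0,0,0.3,0,0,0, 0,0,0,0.3,0,0,0, 0,0,0,0,0,0,0]' 80
python3 d.py 597.7 27.8 75 0.053
```

```text
clock: 16.68
eef_pos: [597.1, 28.8, 81.5]
tcp_rot: [-3.142, 0.0, 0.053]
ft_force: [0.0, 0.2, -3.2]
opening: 0.166
grip_force: 80.4
t 16.68 tcp [597.1  28.8  81.5] [-3.142  0.     0.053] F [ 0.   0.2 -3.2] op 0.166 grip 80.4
shift cm (final axes) [0.06 0.11 0.65] turn [-0.  0. -0.]
```

No contact yet, with the lid at about z 44 and its skirt already around the rim. Down the last few millimetres.

```bash
python3 -m creep '[0,0.05,0.08,0.2,0,0,0, 0,0,0,0.2,0,0,0, 0,0,0,0.1,0,0,0, 0,0,0,0,0,0,0]' 80
python3 -m creep '[0,0,0,0.15,0,0,0, 0,0,0,0,0,0,0]' 80
```

```text
clock: 17.18
eef_pos: [597.6, 28.1, 76.5]
tcp_rot: [-3.141, 0.0, 0.053]
ft_force: [-0.4, 0.7, -2.0]
opening: 0.164
grip_force: 80.4
clock: 17.42
eef_pos: [598.0, 28.1, 75.7]
tcp_rot: [3.142, -0.0, 0.053]
ft_force: [-0.2, -0.2, -0.4]
opening: 0.165
grip_force: 80.8
```

```bash
python3 -m creep '[0,0,0,0.1,0,0,0, 0,0,0,0,0,0,0, 3.6,0,0,0,0,0,0, 3.6,0,0,0,0,0,0, 3.6,0,0,0,0,0,0, 3.6,0,0,0,0,0,0, 3.6,0,0,-2,0,0,0, 3.6,0,0,-5,0,0,0, 3.6,0,0,-4,0,0,0, 1,0,0,0,0,0,0]' 80
python3 - <<'E'
from h import *
for n in ['scene','side']:
    c,P=cam(n);save('seat_'+n,c)
    m=(np.abs(P[...,2]-90)<5)&(np.abs(P[...,0]-598)<100)&(np.abs(P[...,1]-28)<100);Q=P[m]
    A=np.c_[Q[:,:2]-[598,28],np.ones(len(Q))];s=np.linalg.lstsq(A,Q[:,2],rcond=None)[0]
    print(n,len(Q),[np.round(v,1) for v in cv2.minAreaRect(Q[:,:2].astype(np.float32))],'slopes,z',np.round(s,3))
    m=(np.abs(P[...,0]-485)<35)&(np.abs(P[...,1]-22)<20)&(P[...,2]>88)
    for z in range(88,152,8):
        Q=P[m&(P[...,2]>=z)&(P[...,2]<z+8)]
        if len(Q): print(z,len(Q),'x',np.round([Q[:,0].min(),Q[:,0].max()]),'y',np.round([Q[:,1].min(),Q[:,1].max()]))
E
python3 d.py 430 19 140 0.053
```

```text
clock: 18.68
eef_pos: [601.1, 28.0, 191.1]
tcp_rot: [3.141, -0.01, 0.053]
ft_force: [0.7, -0.1, -0.4]
opening: 0.223
grip_force: 0.0
scene 6028 [array([590.3,  27.6]), array([184.4, 167.4]), np.float64(2.7)] slopes,z [-1.0000e-03 -1.0000e-03  9.0717e+01]
88 172 x [480. 520.] y [ 2. 42.]
96 55 x [482. 507.] y [ 5. 41.]
104 23 x [481. 488.] y [13. 32.]
112 21 x [481. 488.] y [15. 32.]
120 17 x [480. 494.] y [16. 32.]
128 29 x [480. 498.] y [14. 32.]
136 56 x [480. 497.] y [11. 33.]
144 36 x [481. 495.] y [12. 33.]
side 3660 [array([588.5,  25.7]), array([181.2, 167.6]), np.float64(3.2)] slopes,z [-2.0000e-03  1.0000e-03  8.8435e+01]
88 140 x [477. 520.] y [ 2. 38.]
96 16 x [478. 485.] y [ 9. 17.]
104 22 x [477. 485.] y [ 8. 29.]
112 21 x [477. 486.] y [ 9. 28.]
120 22 x [478. 492.] y [ 9. 27.]
128 30 x [478. 492.] y [ 9. 23.]
136 52 x [478. 493.] y [ 8. 29.]
144 8 x [480. 486.] y [ 7. 27.]
t 18.77 tcp [598.4  28.1 185.9] [ 3.141e+00 -2.000e-03  5.300e-02] F [-0.5  0.1 -0.4] op 0.12 grip 0.0
shift cm (final axes) [-1.687e+01  1.000e-02  4.590e+00] turn [ 0.    -0.002 -0.   ]
```

Lid is seated: top level at z≈90 and centred. The clamp is vertical, with its outer face at x≈479. I'll move behind it with the fingers shut.

```bash
python3 -m creep '[0,-5,0,0,0,0,0, 0,-5,0,0,0,0,0, 0,-4.9,0,0,0,0,0, 0,0,0,0,0,0,0, 0,0,0,3.5,0,0,0, 0,0,0,3,0,0,0, 0,0,0,0.8,0,0,0, 0,0,0,0,0,0,0, 0,0,0,0,0,0,0]' 20
python3 - <<'E'
from h import *
s=manip.get_state();d=s['eef_pos'][:2]-[597.7,27.8];print('rel pivot case xy',100+d@[np.cos(.053),np.sin(.053)],d@[-np.sin(.053),np.cos(.053)],'tip z',s['eef_pos'][2]+20)
c,P=cam('side')
m=(np.abs(P[...,0]-450)<14)&(np.abs(P[...,1]-20)<14)&(P[...,2]>100);print('tip low z seen',P[m][:,2].min().round(1))
E
```

```text
clock: 19.9
eef_pos: [450.1, 20.1, 112.5]
tcp_rot: [3.141, -0.002, 0.053]
ft_force: [-0.4, 0.8, -0.7]
opening: -0.004
grip_force: 0.0
rel pivot case xy -47.81825467674304 0.17554103949484556 tip z 132.51170069763634
tip low z seen 131.7
```

```bash
python3 -m creep '[0,1,0,0,0,0,0, 0,0.7,0,0,0,0,0, 0,0.65,0,-0.2,0,0,0, 0,0.65,0,-0.15,0,0,0, 0,0.65,0,0,0,0,0, 0,0.65,0,0,0,0,0, 0,0.65,0,0.15,0,0,0, 0,0.65,0,0.2,0,0,0, 0,0.6,0,0.3,0,0,0, 0,0.6,0,0.35,0,0,0, 0,0.45,0,0.45,0,0,0, 0,0.45,0,0.5,0,0,0, 0,0,0,0,0,0,0]' 20
python3 -m creep '[0,0.3,0,0.5,0,0,0, 0,0.3,0,0.5,0,0,0, 0,0,0,0.2,0,0,0, 0,0,0,0,0,0,0, 0,0,0,0,0,0,0]' 20
```

```text
clock: 21.58
eef_pos: [528.4, 24.4, 96.4]
tcp_rot: [3.141, -0.005, 0.053]
ft_force: [1.3, -0.2, 2.9]
opening: -0.006
grip_force: 1.4
clock: 22.2
eef_pos: [534.7, 24.6, 84.9]
tcp_rot: [3.141, -0.006, 0.053]
ft_force: [4.8, -0.3, 5.1]
opening: 0.001
grip_force: 2.6
```

```bash
python3 -m creep '[0,0,0,0.15,0,0,0, 0,0,0,0.15,0,0,0, 0,0,0,0,0,0,0]' 20; python3 -m creep '[0,0,0,0,0,0,0, 0,0,0,-0.4,0,0,0, 0,0,0,-3,0,0,0, 0,0,0,-5,0,0,0, 0,0,0,-4,0,0,0, 0,-4,0,0,0,0,0, 0,-5,0,0,0,0,0, 0,0,0,0,0,0,0]' 20
python3 - <<'E'
from h import *
for n in ['scene','side']:
    c,P=cam(n);save('end_'+n,c)
    cx=[]
    for x0 in (490,500,510,520,530,540,550):
        y=22.5+(x0-498)*.053
        Q=P[(np.abs(P[...,0]-x0)<5)&(np.abs(P[...,1]-y)<7)&(P[...,2]<150)]
        cx.append((x0,len(Q),np.round(np.median(Q[:,2]),1) if len(Q) else None))
    print(n,cx)
    m=(np.abs(P[...,2]-90)<4)&(np.abs(P[...,0]-598)<85)&(np.abs(P[...,1]-28)<90)&(P[...,0]>560);Q=P[m]
    A=np.c_[Q[:,:2]-[598,28],np.ones(len(Q))];print(np.round(np.linalg.lstsq(A,Q[:,2],rcond=None)[0],3),np.round([Q.min(0),Q.max(0)],0).tolist())
    if n=='side': cv2.imwrite('pics/endcrop.png',cv2.resize(c['pixels'][130:330,180:430],(750,600))[...,::-1])
E
```

```text
clock: 22.58
eef_pos: [535.4, 24.7, 83.9]
tcp_rot: [3.141, -0.007, 0.053]
ft_force: [-2.7, 1.6, 19.7]
opening: 0.002
grip_force: 9.5
clock: 23.58
eef_pos: [439.2, 19.9, 203.0]
tcp_rot: [-3.141, 0.002, 0.053]
ft_force: [0.5, 0.3, 0.4]
opening: -0.003
grip_force: 0.0
scene [(490, 7, np.float64(103.9)), (500, 33, np.float64(105.9)), (510, 34, np.float64(105.8)), (520, 38, np.float64(105.8)), (530, 35, np.float64(105.7)), (540, 34, np.float64(105.4)), (550, 35, np.float64(105.4))]
[-1.0000e-03  2.0000e-03  9.0634e+01] [[560.0, -57.0, 86.0], [683.0, 116.0, 94.0]]
side [(490, 30, np.float64(86.8)), (500, 22, np.float64(103.4)), (510, 46, np.float64(77.1)), (520, 52, np.float64(88.7)), (530, 29, np.float64(102.9)), (540, 23, np.float64(103.5)), (550, 23, np.float64(103.4))]
[-3.0000e-03 -0.0000e+00  8.8523e+01] [[560.0, -60.0, 86.0], [683.0, 113.0, 94.0]]
```

View pics/endcrop.png

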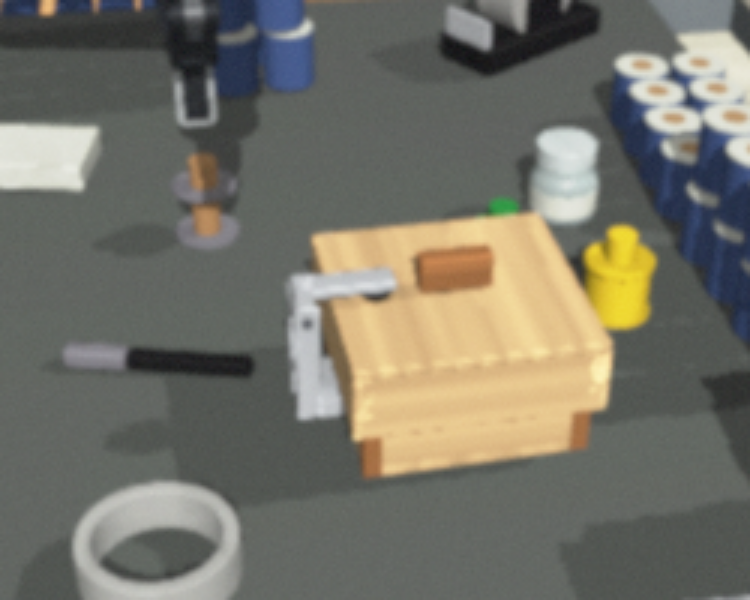

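The final crop shows the lid seated, the clamp level with its foot on the lid at (375,292), and the gripper clear at (195,100). The clamp arm's top is flat at z≈105 along its length.

```bash
python3 -c "
from workcell import manip; print(manip.finish_job())"
```

```text
the job is handed in; nothing more can be done
None
```

The full spool stands in the empty place, the lid sits level on the case and the clamp is pressed flat on it; the job was handed in at about 24 s, and no verdict came back.

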